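# Aim the reflectance probe at the sample dish

## Robot

A 6-joint arm with a two-finger parallel gripper is mounted at the origin on the work surface; the furniture and walls round the work are solid. World frame = base frame: x ahead of the robot, y to its left, z up, the work surface at z = 0. Lengths are in m, angles in rad, forces in N, time in s.
With the tool pointing down it reaches from about 0.35 to 0.725 m from the base axis. Payload 6 kg.
Tool frame: the origin (TCP) lies on the centre line of the jaws, within the pads' length; the fingertips stand 8 mm ahead of it and the grasp point (between the pads) lies 11 mm behind it; z points along the fingers, y is the line along which they close (so a half turn about z gives the same grasp; the last joint's range is limited). The gripper opens to 85 mm and grips with 20 to 120 N. Pads are 22 mm wide; open, the fingers measure 114 mm over their backs; the gripper's body (76 mm by 85 mm) begins 54 mm behind the grasp point. The pads swing forward as they close: fully open they stand 13 mm farther back than shut.
Start: joints at [1.515, 0.04, 0.085, 0, -1.615, -0.334], TCP at [0.228, 0.555, 0.239] pointing down, gripper open.
Joint ranges: [-2.56, 2.56], [-1.29, 2.01], [-1.08, 1.49], [-3.29, 1.98], [-2.81, -0.18], [-2.99, 2.99]. Speed limits (rad/s): [2.57, 2.57, 3.01, 3.14, 3.14, 3.14].

## Interface

Orientations are given as a rotation vector (axis times angle).
In Python, from plant import manip, cams gives the robot as it stands.
- The arm moves only by the tool arm_command, never from a script. Its argument "plan" is a list of rows, each a list of 6 numbers: the shift along the tool's x, y, z in mm, then the turn, a rotation vector about the tool's x, y, z in degrees. In form: [[tx, ty, tz, ax, ay, az], ...]. A call has 1 to 12 rows; each row shifts and turns the commanded pose from where the row before left it, along the tool's axes as they then stand; what a row does not reach is not made up. A row lasts 1/10 s, in which the tool goes at most 50 mm and 8.59 degrees, less where a joint would pass 70% of its speed; a pose out of reach is approached as far as the arm can. A call is refused whole if a number of a shift passes 50 or a number of a turn 8.59, either way. A call with a gripper value outside its range is refused whole. "claw" is the opening, from 0 (shut) to 1 (fully open), set as the call begins (left out, the last holds). The fingers move at their own pace and stop on an object; "force" is the grip in N (left out, the last holds). Time passes only in rows, so rows that do not move let the fingers close. It gives the time, the measured TCP pose, the force, the opening and the grip force at its end, in the units of the state.
- manip.sense(): the state, without advancing time (a new reading comes with each control period).
- cams.snapshot(name): name is "side" or "top"; returns a dict with "color" (400x640x3 uint8, blue, green, red), "range_z" (400x640 float32, m along the optical axis (not along the pixel's ray), 0 where there is no reading), "fx", "fy", "cx", "cy" (pixels), "R" (3x3) and "t" (3): a world point X has camera coordinates R X + t. Camera axes: x right, y down, z forward; pixel columns grow to the right and rows downward; lengths in m; the calibration is good to about 2 mm. A picture is of the moment at which its call begins.
- manip.job_done(): hands the job in; it is judged then, once.
The state is a dict: "clock": time; "qpos": joint angles; "qvel": joint speeds; "effort": joint torques, N m; "eef_pos": TCP position; "orientation": TCP orientation; "wrist_force": force on the tool from outside, world axes, zero at the start; "moment": the same for the moment, N m; "opening": finger opening in m; "grasp_force": force on a finger pad.
Only numpy, scipy, OpenCV 4.12 (cv2) and the standard library are available. Lean on these libraries where they do the work, as an engineer would, in place of code of your own. Each camera call takes 0.05 s, during which the arm holds its last target. There are 200 camera calls.

## Task

Start the bench reader by pressing its three keys one at a time in the order left, right, middle (as seen from the robot). Then draw the optical probe out of its docking stand, tilt it to 45 degrees with the lens end down and aim the lens at the middle of the petri dish from about 10 cm away. Finish while still holding the probe steady there, raised clear of everything, and leave the dish and the other things on the bench where they are.

Things in the scene. Friction and masses are not known exactly. Their poses are not given: they have to be found in the camera images.
- reader: bench reader, a low white fixed case, 120 x 160 mm, key deck 34 mm high with a display along the far half, its top 52 mm high. Origin at the middle of the underside; x points from the keys to the display, y to its left key, z up. Three keys in a row along y at x = -28 mm, 42 mm apart.
- key_left_top (a point): middle of the top of the left key as seen from the robot: a round plastic key 22 mm across; pressed straight down
- key_middle_top (a point): middle of the top of the middle key as seen from the robot: a round plastic key 22 mm across; pressed straight down
- key_right_top (a point): middle of the top of the right key as seen from the robot: a round plastic key 22 mm across; pressed straight down
- key_left (a joint): travel of the left key in m: 0 up, 0.006 fully down; springs back by itself; fully down takes about 4 N; counts as pressed beyond 0.004
- key_middle (a joint): travel of the middle key in m: 0 up, 0.006 fully down; springs back by itself; fully down takes about 4 N; counts as pressed beyond 0.004
- key_right (a joint): travel of the right key in m: 0 up, 0.006 fully down; springs back by itself; fully down takes about 4 N; counts as pressed beyond 0.004
- dock: docking stand, fixed: dark round foot 92 mm across with a white upright round well 40 mm across, rim 50 mm above the bench. Origin at the middle of the underside, z up. The well is 21 mm wide inside and 44 mm deep, with its axis on the origin. Beware the wall cabinet: from z = 0.5 m up, front at x = 0.63 m (y = 0.05) to 0.52 m (y = -0.37), timers 30 mm proud.
- probe: cordless optical probe, round, 135 mm long, 0.14 kg; stands lens down in the well, shoulder on the rim (origin then 10 mm up). Origin at the lens (lower end); z runs from lens to top end. Nose 16 mm across, z = 0 to 40 mm; shoulder 32 mm across, 40 to 47 mm; barrel 26 mm across, 47 to 122 mm. Raised 40 mm it leaves the well.
- probe_lens (a point): the lens, the middle of the probe's lower end
- probe_grip (a point): middle of the barrel, on the axis 85 mm from the lens: a good place to grip (26 mm across)
- dish: loose petri dish, flat and round, 96 mm across, 15 mm high. Origin in the middle of the underside.
- dish_center (a point): middle of the dish, 8 mm above the bench: the point to aim at
- small_jar: small round screw-top jar, 41 mm across, 34 mm high, loose bystander to be left where it is; origin in the middle of the underside
- sample_bottle: capped sample bottle, 40 mm across, 83 mm high, loose bystander to be left where it is; origin in the middle of the underside
- tub: open round white tub, 62 mm across, 54 mm high, loose bystander to be left where it is; origin in the middle of the underside
There are look-alikes about, which are no part of the job. There is more than one size of the probe; the one meant has the size given above.

How it is judged:
On the way, in this order (a step that is already met when the one before it is completed fails the run):
1. the left key alone is pressed down (value of joint key_left above 0.004 m and value of joint each of key_middle, key_right below 0.002 m), for 0.04 s.
2. the right key alone is pressed down (value of joint key_right above 0.004 m and value of joint each of key_left, key_middle below 0.002 m), for 0.04 s.
3. the middle key alone is pressed down (value of joint key_middle above 0.004 m and value of joint each of key_left, key_right below 0.002 m), for 0.04 s.
4. the probe is held by the fingers, drawn clear of the stand's well (contact force between the fingers and probe above 1 N and z of probe in the frame of dock above 0.06 m), for 0.2 s.
At the end, for the whole second after the job is handed in: Probe held in the fingers, at rest, touching nothing else, lens down, leaning 35 to 55 degrees from upright; dish centre within 40 mm of its axis (each of probe x, y), 60 to 145 mm ahead of the lens; lens over 45 mm up; keys up; dish moved under 20 mm, bystanders under 30 mm (contact force between the fingers and probe above 1 N and contact force between probe and dock below 0.3 N and contact force between probe and reader below 0.3 N and contact force between probe and dish below 0.3 N and contact force between probe and small_jar below 0.3 N and contact force between probe and sample_bottle below 0.3 N and contact force between probe and tub below 0.3 N and height (world z) of probe_lens above 0.045 m and angle between probe's own z axis and vertical between 0.61 and 0.96 rad and x of dish_center in the frame of probe between -0.04 and 0.04 m and y of dish_center in the frame of probe between -0.04 and 0.04 m and z of dish_center in the frame of probe between -0.145 and -0.06 m and linear speed of probe below 0.03 m/s and angular speed of probe below 0.3 rad/s and value of joint each of key_left, key_middle, key_right below 0.002 m and distance of dish from where it was at the start of the episode below 0.02 m and distance of each of small_jar, sample_bottle, tub from where it was at the start of the episode below 0.03 m); the arm keeps its last pose, push and grip.
It fails at once if two keys are down together (value of joint each of key_left, key_middle above 0.003 m or value of joint each of key_left, key_right above 0.003 m or value of joint each of key_middle, key_right above 0.003 m).
It fails at once if the dish is pushed away (distance of dish from where it was at the start of the episode above 0.03 m).
It fails at once if a bystander is knocked or shifted (distance of any of small_jar, sample_bottle, tub from where it was at the start of the episode above 0.04 m).
It also fails if it takes over 48 s, if anything falls off the work surface, if the arm or the gripper's body presses on something with over 40 N, if the wrist force passes 120 N, or if a joint passes its speed limit or range.

## Working session

There is one attempt and no reset: what is moved stays moved. The work goes in short steps, Python scripts to look and compute and a tool call to move; the robot and the scene stay as the last step left them, time stands still between calls to the robot, and variables do not carry over. Pictures are saved under pics/ and viewed, at most 10 in all, crops included, and the job is handed in when it is done.

Besides the shell and the picture viewer there is one more tool, called after "Request:" as name([rows], argument=value, ...), one row to a line, values as JSON. arm_command: Moves the arm, as the interface text tells. Its arguments: {"type":"object","properties":{"plan":{"type":"array","items":{"type":"array","items":{"type":"number"}}},"claw":{"type":"number"},"force":{"type":"number"}},"required":["plan"]}

```bash
ls; mkdir -p pics
python3 - <<'E'
from plant import manip, cams
import cv2,numpy as np
for n in("side","top"):
    s=cams.snapshot(n); cv2.imwrite(f"pics/{n}0.png",s["color"]); np.savez(f"{n}0.npz",**s)
    print(n,s["fx"],s["cx"],s["cy"],np.round(s["R"],3).tolist(),np.round(s["t"],3), np.round(-s["R"].T@s["t"],3),(s["range_z"]>0).mean())
print(manip.sense())
E
```

```text
pics
side 461.80815753616963 321.41488084544307 187.05923978108586 [[-0.989, -0.15, 0.016], [-0.111, 0.657, -0.746], [0.102, -0.739, -0.666]] [0.402 0.194 0.85 ] [0.333 0.562 0.704] 0.99600390625
top 370.1281879396242 309.55141812462034 196.04650152696556 [[0.01, -1.0, 0.019], [-0.981, -0.013, -0.193], [0.193, -0.017, -0.981]] [-0.118  0.421  0.913] [ 0.239 -0.097  0.979] 0.996
{'clock': 0.1, 'qpos': array([ 1.51467310e+00,  4.07541693e-02,  8.39277914e-02, -4.04753280e-04,
       -1.61552040e+00, -3.33726993e-01]), 'qvel': array([-4.31229657e-04, -6.53556863e-05,  1.12199480e-03,  2.75540395e-04,
        4.61131205e-04, -6.28785965e-04]), 'effort': array([-5.61501904e-03, -3.69341397e+01,  3.48273325e+01,  6.95147887e+00,
       -4.62251919e-03, -3.08400153e-06]), 'eef_pos': array([0.22783977, 0.55475046, 0.23838746]), 'orientation': array([ 3.08054177e+00, -6.08169056e-01, -2.91953713e-04]), 'wrist_force': array([-0.53058161, -0.54267553,  0.21291383]), 'moment': array([-0.05245974, -0.01553945,  0.0016489 ]), 'grasp_force': 0.0, 'opening': 0.08515901653100973}
```

View pics/side0.png

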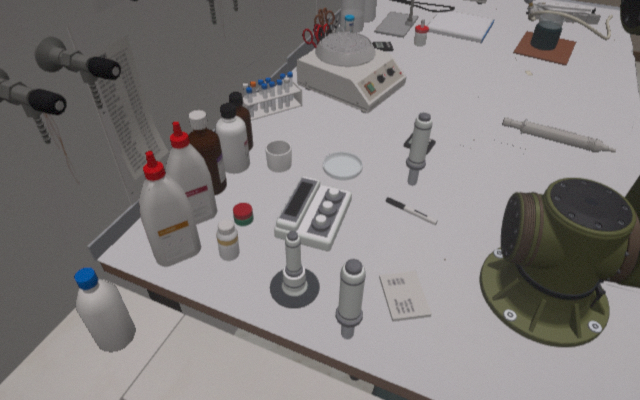

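View pics/top0.png

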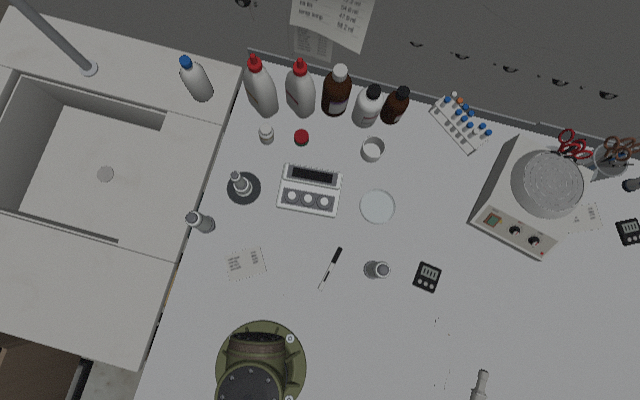

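The reader is at top (308,190), the dish at (377,206) and the dock with the probe at (242,183). The jar is at (301,137), the bottle at (266,132) and the tub at (372,148). The probes standing at (200,220) and (376,270) are look-alikes. Next I'll measure positions in both views.

```bash
cat > h.py <<'E'
import numpy as np,cv2
def load(n): return dict(np.load(n+".npz"))
def ray(s,u,v):
    d=s["R"].T@np.array([(u-s["cx"])/s["fx"],(v-s["cy"])/s["fy"],1.]); return -s["R"].T@s["t"],d
def onz(s,u,v,z):
    o,d=ray(s,u,v); return o+d*(z-o[2])/d[2]
def cloud(s):
    v,u=np.mgrid[:400,:640]; z=s["range_z"]
    P=np.stack([(u-s["cx"])/s["fx"]*z,(v-s["cy"])/s["fy"]*z,z],-1)-s["t"]
    P=P@s["R"]; P[z==0]=np.nan; return P
def proj(s,X):
    c=s["R"]@np.asarray(X,float)+s["t"]; return s["fx"]*c[0]/c[2]+s["cx"],s["fy"]*c[1]/c[2]+s["cy"]
def tri(a,ua,b,ub):
    o1,d1=ray(a,*ua);o2,d2=ray(b,*ub); k=np.linalg.lstsq(np.c_[d1,-d2],o2-o1,rcond=None)[0]
    p,q=o1+k[0]*d1,o2+k[1]*d2; return (p+q)/2,np.linalg.norm(p-q)
E
python3 - <<'E'
from h import *
for n in("side0","top0"):
    s=load(n);P=cloud(s)
    f=lambda u,v:np.round(P[v,u],3)
    for u,v in ([(292,240),(292,290),(326,208),(342,165),(278,155),(243,212),(228,240)] if n[0]=="s" else [(236,177),(308,190),(292,196),(378,206),(373,148),(301,137),(266,132)]): print(n,u,v,f(u,v))
    x=dict(side0=(265,150,420,310),top0=(220,110,400,240))[n]
    u0,v0,u1,v1=x; k=4
    cv2.imwrite(f"pics/{n}c.png",cv2.resize(s["color"][v0:v1,u0:u1],None,fx=k,fy=k,interpolation=cv2.INTER_CUBIC))
E
```

```text
side0 292 240 [0.447 0.071 0.14 ]
side0 292 290 [0.448 0.082 0.019]
side0 326 208 [ 0.414 -0.1    0.053]
side0 342 165 [ 0.402 -0.289  0.015]
side0 278 155 [ 0.548 -0.259  0.049]
side0 243 212 [ 0.582 -0.08   0.033]
side0 228 240 [0.58  0.019 0.058]
top0 236 177 [0.445 0.059 0.144]
top0 308 190 [ 0.44  -0.109  0.033]
top0 292 196 [ 0.42  -0.068  0.055]
top0 378 206 [ 0.403 -0.295  0.015]
top0 373 148 [ 0.568 -0.288  0.004]
top0 301 137 [ 0.585 -0.089  0.035]
top0 266 132 [0.58  0.    0.082]
```

View pics/top0c.png

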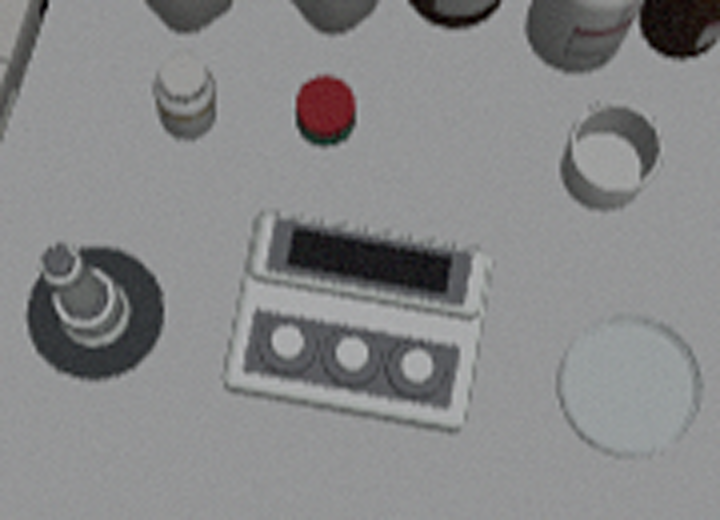

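View pics/side0c.png

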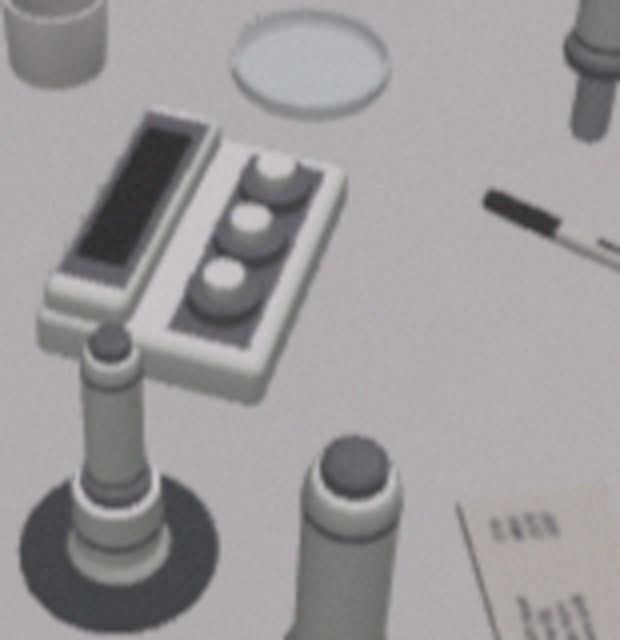

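The top crop shows the key tops at (289,342), (352,354), (418,366), the probe's top end at (61,262) and the dock foot centred at (96,313). The side crop shows the keys at (225,278), (251,222), (278,165), the probe top at (111,342) and the foot at (119,552). I'll triangulate these.

Run:
```python
from h import *
T=load("top0");S=load("side0")
ct=lambda u,v:((u+.5)/4-.5+220,(v+.5)/4-.5+110)
cs=lambda u,v:((u+.5)/4-.5+265,(v+.5)/4-.5+150)
for n,a,b in [("L",(289,342),(225,278)),("M",(352,354),(251,222)),("R",(418,366),(278,165)),("ptop",(61,262),(111,342)),("foot",(96,313),(119,552)),("dish",(629,386),(311,64)),("jar",(326,107),(0,0))]:
    p,e=tri(T,ct(*a),S,cs(*b)); print(n,np.round(p,4),round(e,4))
for s in(T,S):
    P=cloud(s); x,y,z=P[...,0],P[...,1],P[...,2]
    m=(abs(x-.44)<.06)&(abs(y-.07)<.06)
    for lo,hi in((.065,.1),(.1,.13),(.135,.2)):
        q=P[m&(z>lo)&(z<hi)]; print(lo,len(q),np.round(q.min(0),3),np.round(q.max(0),3),np.round(np.median(q,0),3))
    # tall obstacles in the neighbourhood
    q=P[(abs(x-.45)<.2)&(abs(y+.1)<.35)&(z>.1)]; 
    print("dish",np.round(np.nanmean(P[(abs(x-.40)<.06)&(abs(y+.295)<.06)&(z>.01)&(z<.03)],0),4))
```

```text
L [ 0.4206 -0.068   0.0531] 0.0031
M [ 0.4133 -0.1082  0.0542] 0.0028
R [ 0.4053 -0.15    0.0571] 0.0033
ptop [0.4488 0.0621 0.1424] 0.0022
foot [0.4489 0.0637 0.0019] 0.003
dish [ 0.4024 -0.2932  0.0105] 0.0029
jar [ 0.5285 -0.0906  0.1926] 0.0001
0.065 39 [0.436 0.051 0.065] [0.454 0.073 0.1  ] [0.439 0.057 0.084]
0.1 35 [0.437 0.051 0.101] [0.457 0.069 0.128] [0.44  0.057 0.115]
0.135 76 [0.439 0.053 0.135] [0.459 0.075 0.148] [0.447 0.062 0.143]
dish [ 0.4029 -0.2938  0.0147]
0.065 194 [0.436 0.063 0.065] [0.461 0.076 0.1  ] [0.446 0.072 0.083]
0.1 182 [0.435 0.058 0.1  ] [0.461 0.076 0.13 ] [0.445 0.072 0.116]
0.135 117 [0.437 0.055 0.135] [0.459 0.073 0.145] [0.447 0.065 0.142]
dish [ 0.4013 -0.2933  0.0135]
```

```bash
cat >> h.py <<'E'
from scipy.spatial.transform import Rotation as Ro
def go(p,R=None):
    from plant import manip
    s=manip.sense(); R0=Ro.from_rotvec(s["orientation"]); d=np.array(p)-s["eef_pos"]
    print("shift mm",np.round(R0.inv().apply(d)*1000,1),"len",round(np.linalg.norm(d)*1000))
    if R is not None: print("turn deg",np.round((R0.inv()*R).as_rotvec(degrees=True),2))
    print("t",s["clock"],"q",np.round(s["qpos"],3),"p",np.round(s["eef_pos"],4),"F",np.round(s["wrist_force"],2)); print(np.round(R0.as_matrix(),3).tolist())
E
python3 - <<'E'
from h import *
go([.4206,-.068,.239]); go([.4206,-.068,.08])
for n,u in(("side0",(352,268)),("top0",(195,216)),("side0",(424,120)),("top0",(378,270))):print(np.round(cloud(load(n))[u[1],u[0]],3))
E
```

```text
shift mm [4.150e+02 5.028e+02 2.000e-01] len 652
t 0.1 q [ 1.515  0.041  0.084 -0.    -1.616 -0.334] p [0.2278 0.5548 0.2384] F [-0.53 -0.54  0.21]
[[0.925, -0.38, -0.0], [-0.38, -0.925, -0.002], [0.0, 0.002, -1.0]]
shift mm [414.9 502.5 159.2] len 671
t 0.1 q [ 1.515  0.041  0.084 -0.    -1.616 -0.334] p [0.2278 0.5548 0.2384] F [-0.53 -0.54  0.21]
[[0.925, -0.38, -0.0], [-0.38, -0.925, -0.002], [0.0, 0.002, -1.0]]
[0.344 0.149 0.186]
[0.348 0.135 0.184]
[ 0.237 -0.257  0.181]
[ 0.237 -0.257  0.184]
```

Request:
arm_command([
  [26, 31.4, 0, 0, 0, 0],
  [26, 31.4, 0, 0, 0, 0],
  [26, 31.4, 0, 0, 0, 0],
  [26, 31.4, 0, 0, 0, 0],
  [26, 31.4, 0, 0, 0, 0],
  [26, 31.4, 0, 0, 0, 0],
  [26, 31.4, 0, 0, 0, 0],
  [26, 31.4, 0, 0, 0, 0],
  [26, 31.4, 0, 0, 0, 0],
  [26, 31.4, 0, 0, 0, 0],
  [26, 31.4, 0, 0, 0, 0],
  [26, 31.4, 0, 0, 0, 0],
], claw=0)

```text
clock: 1.3
eef_pos: [0.3733, 0.0863, 0.2392]
orientation: [-3.082, 0.607, -0.0]
wrist_force: [1.6, -0.7, 0.4]
opening: 0.0002
grasp_force: 0.0
```

Request:
arm_command([
  [26, 31.4, 0, 0, 0, 0],
  [26, 31.4, 0, 0, 0, 0],
  [26, 31.4, 0, 0, 0, 0],
  [25, 31, 0, 0, 0, 0],
  [0, 0, 40, 0, 0, 0],
  [0, 0, 40, 0, 0, 0],
  [0, 0, 40, 0, 0, 0],
  [0, 0, 30, 0, 0, 0],
  [0, 0, 0, 0, 0, 0],
  [0, 0, 0, 0, 0, 0],
])

```text
clock: 2.3
eef_pos: [0.4213, -0.0673, 0.0902]
orientation: [3.081, -0.608, 0.001]
wrist_force: [0.3, -0.9, 1.5]
opening: -0.0002
grasp_force: 0.0
```

Run:
```python
from h import *
from plant import cams
go([.4206,-.068,.062])
for n in("side","top"):
    s=cams.snapshot(n); np.savez(n+"1",**s)
    if n=="side": cv2.imwrite("pics/side1c.png",cv2.resize(s["color"][100:280,230:430],None,fx=3,fy=3))
```

```text
shift mm [-0.4  0.8 28.2] len 28
t 2.3 q [ 3.210e-01 -4.270e-01 -5.890e-01  1.000e-03 -1.409e+00  8.600e-01] p [ 0.4213 -0.0673  0.0902] F [ 0.29 -0.93  1.53]
[[0.925, -0.38, 0.0], [-0.38, -0.925, -0.001], [0.001, 0.001, -1.0]]
```

View pics/side1c.png

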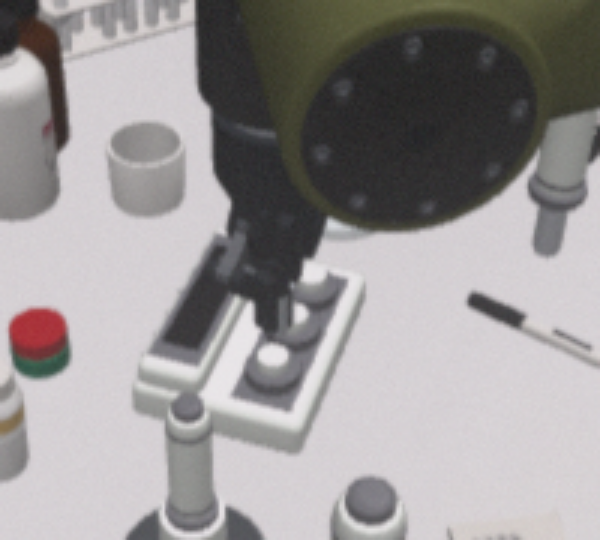

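The closed fingers hang just above the left key, with the tip at crop (275,330) and the key top at (272,355). I'll descend from here.

Request:
arm_command([
  [0, 0, 10, 0, 0, 0],
  [0, 0, 10, 0, 0, 0],
  [0, 0, 6, 0, 0, 0],
  [0, 0, 2, 0, 0, 0],
  [0, 0, 2, 0, 0, 0],
  [0, 0, 0, 0, 0, 0],
])

```text
clock: 3.0
eef_pos: [0.421, -0.0671, 0.0595]
orientation: [3.082, -0.608, -0.0]
wrist_force: [-2.1, 0.2, 3.6]
opening: 0.0002
grasp_force: 1.6
```

Request:
arm_command([
  [0, 0, 1.5, 0, 0, 0],
  [0, 0, 1.5, 0, 0, 0],
  [0, 0, 0, 0, 0, 0],
])

```text
clock: 3.3
eef_pos: [0.4213, -0.0672, 0.058]
orientation: [3.082, -0.608, 0.001]
wrist_force: [-8.2, 3.0, 12.4]
opening: 0.0002
grasp_force: 6.0
```

Run:
```python
from h import *
from plant import cams
a=cams.snapshot("side"); b=cams.snapshot("top")
A=cv2.resize(a["color"][170:240,280:360],None,fx=6,fy=6,interpolation=cv2.INTER_CUBIC)
B=cv2.resize(b["color"][150:220,270:350],None,fx=6,fy=6,interpolation=cv2.INTER_CUBIC)
cv2.imwrite("pics/p2.png",cv2.resize(np.hstack([A,B]),(800,350)))
go([.4206,-.068,.062])
```

```text
shift mm [-0.3  1.  -4. ] len 4
t 3.4 q [ 3.210e-01 -4.090e-01 -6.360e-01  1.000e-03 -1.343e+00  8.600e-01] p [ 0.4213 -0.0672  0.058 ] F [-8.07  2.51 11.85]
[[0.925, -0.38, 0.001], [-0.38, -0.925, -0.001], [0.001, 0.0, -1.0]]
```

View pics/p2.png

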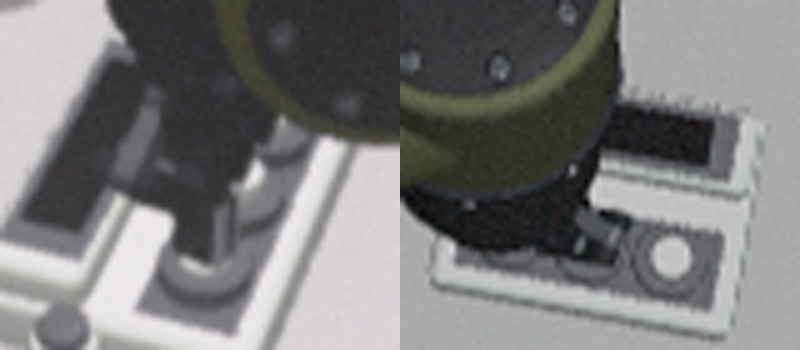

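Run:
```python
from h import *
from plant import cams
s=cams.snapshot("side");P=cloud(s);T=cams.snapshot("top");Q=cloud(T)
def f(P,u,v):print(u,v,np.round(P[v,u],3))
# side composite: px=280+x/5, row=170+y/5 ; top composite px=270+(x-400)/5,row=150+y/5
for x,y in[(130,150),(115,185),(160,190),(190,240),(205,258),(230,230),(215,265),(200,275),(190,285)]: f(P,280+x//5,170+y//5)
print()
for x,y in[(605,225),(610,250),(590,245),(500,260),(530,250),(590,265),(665,255)]: f(Q,270+(x-400)//5,150+y//5)
```

```text
306 200 [ 0.44  -0.02   0.146]
303 207 [ 0.444 -0.012  0.136]
312 208 [ 0.428 -0.014  0.134]
318 218 [ 0.423 -0.054  0.069]
321 221 [ 0.417 -0.056  0.06 ]
326 216 [ 0.409 -0.066  0.065]
323 223 [ 0.414 -0.059  0.052]
320 225 [ 0.42  -0.06   0.044]
318 227 [ 0.423 -0.054  0.044]

311 195 [ 0.404 -0.115  0.147]
312 200 [ 0.393 -0.117  0.145]
308 199 [ 0.396 -0.108  0.141]
290 202 [ 0.406 -0.063  0.043]
296 200 [ 0.411 -0.079  0.044]
308 203 [ 0.403 -0.109  0.047]
323 201 [ 0.407 -0.147  0.056]
```

The vertical force reached 12 N, which is past the 4 N needed, and nothing else is in contact. The left key is at its stop. I'll lift and go to the right key.

Request:
arm_command([
  [0, 0, -15, 0, 0, 0],
  [0, 0, -15, 0, 0, 0],
  [0, 0, 0, 0, 0, 0],
])

```text
clock: 3.8
eef_pos: [0.4223, -0.067, 0.0882]
orientation: [-3.081, 0.608, -0.006]
wrist_force: [0.7, -0.1, -0.1]
opening: -0.0002
grasp_force: 0.0
```

Run:
```python
from h import *
go([.4056,-.1498,.087])
```

```text
shift mm [16.  82.9  1.1] len 84
t 3.8 q [ 3.210e-01 -4.270e-01 -5.930e-01  1.000e-03 -1.401e+00  8.600e-01] p [ 0.4223 -0.067   0.0882] F [ 0.74 -0.08 -0.09]
[[0.925, -0.38, 0.004], [-0.38, -0.925, 0.0], [0.003, -0.002, -1.0]]
```

Request:
arm_command([
  [5, 28, 0, 0, 0, 0],
  [5, 28, 0, 0, 0, 0],
  [6, 27, 0, 0, 0, 0],
  [0, 0, 0, 0, 0, 0],
  [0, 0, 10, 0, 0, 0],
  [0, 0, 10, 0, 0, 0],
  [0, 0, 5, 0, 0, 0],
  [0, 0, 2.5, 0, 0, 0],
  [0, 0, 2, 0, 0, 0],
  [0, 0, 0, 0, 0, 0],
])

```text
clock: 4.8
eef_pos: [0.4043, -0.1495, 0.058]
orientation: [3.082, -0.606, -0.001]
wrist_force: [-6.9, 3.5, 11.3]
opening: 0.0
grasp_force: 5.1
```

Request:
arm_command([
  [0, 0, 0, 0, 0, 0],
  [0, 0, -15, 0, 0, 0],
  [0, 0, -15, 0, 0, 0],
  [-4, -21, 0, 0, 0, 0],
  [-4, -20.5, 0, 0, 0, 0],
  [0, 0, 0, 0, 0, 0],
  [0, 0, 10, 0, 0, 0],
  [0, 0, 10, 0, 0, 0],
  [0, 0, 5, 0, 0, 0],
  [0, 0, 2.5, 0, 0, 0],
  [0, 0, 2.5, 0, 0, 0],
  [0, 0, 0, 0, 0, 0],
])

```text
clock: 6.0
eef_pos: [0.4125, -0.109, 0.0581]
orientation: [3.081, -0.609, -0.001]
wrist_force: [-6.5, 2.1, 9.0]
opening: 0.0001
grasp_force: 4.9
```

Run:
```python
from h import *
go([.4485,.063,.25])
```

```text
shift mm [ -32.1 -172.6 -192.1] len 260
t 6.0 q [ 2.210e-01 -4.070e-01 -6.350e-01  1.000e-03 -1.344e+00  9.600e-01] p [ 0.4125 -0.109   0.0581] F [-6.48  2.08  8.96]
[[0.925, -0.38, -0.001], [-0.38, -0.925, -0.001], [-0.0, 0.001, -1.0]]
```

Request:
arm_command([
  [0, 0, -15, 0, 0, 0],
  [0, 0, -30, 0, 0, 0],
  [0, 0, -45, 0, 0, 0],
  [0, 0, -45, 0, 0, 0],
  [-4, -23, -25, 0, 0, 0],
  [-7, -38, 0, 0, 0, 0],
  [-7, -38, 0, 0, 0, 0],
  [-7, -38, 0, 0, 0, 0],
  [-7, -36, 0, 0, 0, 0],
  [0, 0, 0, 0, 0, 0],
  [0, 0, 0, 0, 0, 0],
], claw=0.7)

```text
clock: 7.1
eef_pos: [0.4489, 0.064, 0.2164]
orientation: [3.082, -0.606, -0.001]
wrist_force: [0.2, -0.8, -0.4]
opening: 0.0595
grasp_force: 0.0
```

Run:
```python
from h import *
from plant import cams
s=cams.snapshot("side"); t=cams.snapshot("top")
# re-check keys up / probe by side-view cloud
P=cloud(s);x,y,z=P[...,0],P[...,1],P[...,2]
q=P[(abs(x-.448)<.03)&(abs(y-.063)<.03)&(z>.135)&(z<.16)]; print(len(q),np.round(np.median(q,0),3))
for k in([.4133,-.1085],[.421,-.067],[.4056,-.1498]):
    q=P[(np.hypot(x-k[0],y-k[1])<.009)&(z>.03)&(z<.07)]; print(len(q),np.round(np.percentile(q[:,2],80),4) if len(q) else 0)
go([.4485,.063,.087])
cv2.imwrite("pics/p3.png",cv2.resize(s["color"][120:320,200:460],None,fx=3,fy=3,interpolation=cv2.INTER_CUBIC))
```

```text
118 [0.447 0.065 0.142]
63 0.0554
73 0.0551
53 0.0552
shift mm [-4.000e-01  1.000e-01  1.298e+02] len 130
t 7.2 q [ 0.588 -0.364 -0.313  0.    -1.622  0.592] p [0.4489 0.063  0.2168] F [-0.22 -0.41 -1.08]
[[0.925, -0.381, 0.0], [-0.381, -0.925, -0.0], [0.0, 0.0, -1.0]]
```

View pics/p3.png

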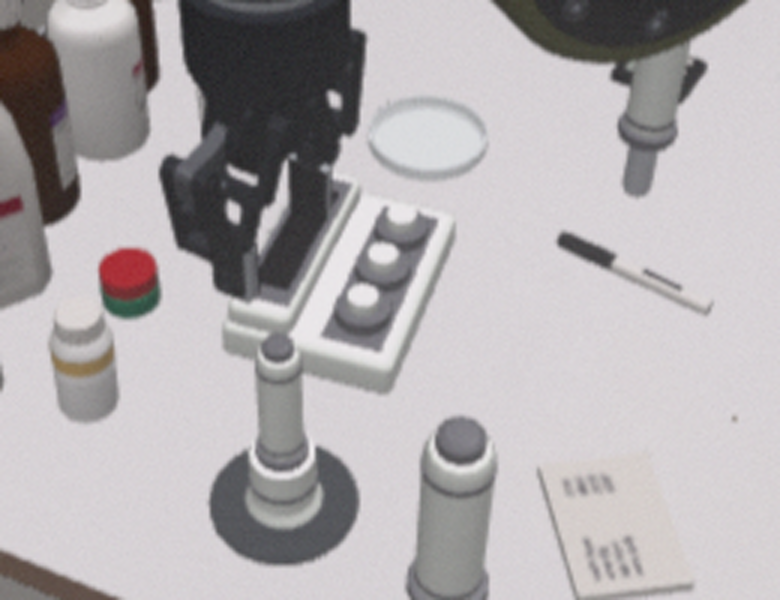

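All three keys are up. The open fingers at crop (240,270) and (310,180) straddle the probe top at (277,348), so I'll descend and grip.

Request:
arm_command([
  [0, 0, 20, 0, 0, 0],
  [0, 0, 20, 0, 0, 0],
  [0, 0, 20, 0, 0, 0],
  [0, 0, 20, 0, 0, 0],
  [0, 0, 20, 0, 0, 0],
  [0, 0, 15, 0, 0, 0],
  [0, 0, 10, 0, 0, 0],
  [0, 0, 5, 0, 0, 0],
  [0, 0, 0, 0, 0, 0],
])

```text
clock: 8.1
eef_pos: [0.4488, 0.0634, 0.0866]
orientation: [3.082, -0.609, -0.0]
wrist_force: [0.9, -1.3, -0.4]
opening: 0.0601
grasp_force: 0.0
```

Request:
arm_command([
  [0, 0, 0, 0, 0, 0],
  [0, 0, 0, 0, 0, 0],
  [0, 0, 0, 0, 0, 0],
  [0, 0, 0, 0, 0, 0],
  [0, 0, 0, 0, 0, 0],
  [0, 0, 0, 0, 0, 0],
  [0, 0, 0, 0, 0, 0],
  [0, 0, 0, 0, 0, 0],
], claw=0, force=40)

```text
clock: 8.9
eef_pos: [0.4493, 0.0638, 0.0877]
orientation: [-3.082, 0.608, -0.002]
wrist_force: [-0.7, 0.0, 5.1]
opening: 0.025
grasp_force: 39.4
```

Request:
arm_command([
  [0, 0, -5, 0, 0, 0],
  [0, 0, -10, 0, 0, 0],
  [0, 0, -10, 0, 0, 0],
  [0, 0, -15, 0, 0, 0],
  [0, 0, -15, 0, 0, 0],
  [0, 0, -20, 0, 0, 0],
  [0, 0, -20, 0, 0, 0],
  [0, 0, -20, 0, 0, 0],
  [0, 0, -20, 0, 0, 0],
  [0, 0, -15, 0, 0, 0],
  [0, 0, 0, 0, 0, 0],
  [0, 0, 0, 0, 0, 0],
])

```text
clock: 10.1
eef_pos: [0.4487, 0.0639, 0.2365]
orientation: [-3.082, 0.608, 0.001]
wrist_force: [-0.1, -0.3, -2.2]
opening: 0.025
grasp_force: 39.4
```

Run:
```python
from h import *
from plant import cams,manip
t=cams.snapshot("top");s=cams.snapshot("side");
cv2.imwrite("pics/p4.png",cv2.resize(s["color"][60:310,170:430],None,fx=2.4,fy=2.4,interpolation=cv2.INTER_CUBIC))
Ry=Ro.from_matrix([[.925,-.38,0],[-.38,-.925,0],[0,0,-1]])
R=Ry*Ro.from_rotvec([-45,0,0],degrees=True); z=R.as_matrix()[:,2]
dish=np.array([.402,-.2935,.008]); lens=dish-.1*z; 
st=manip.sense(); print("grip",st["grasp_force"],st["opening"])
# TCP is 77 mm from lens (grasp 88)
tcp=lens-.077*z; print(z,lens,tcp); go(tcp,R)
for x in([.402,-.2935,.0],):pass
```

```text
grip 39.38071310520172 0.025238402412114856
[-0.26869722 -0.6540656  -0.70710678] [ 0.42886972 -0.22809344  0.07871068] [ 0.44955941 -0.17773039  0.1331579 ]
shift mm [ 92.9 222.8 102.6] len 262
turn deg [-4.493e+01  8.000e-02  4.000e-02]
t 10.2 q [ 5.890e-01 -3.590e-01 -2.750e-01 -1.000e-03 -1.657e+00  5.920e-01] p [0.4484 0.0637 0.2356] F [ 0.04  0.49 -1.67]
[[0.925, -0.38, -0.002], [-0.38, -0.925, -0.001], [-0.001, 0.001, -1.0]]
```

View pics/p4.png

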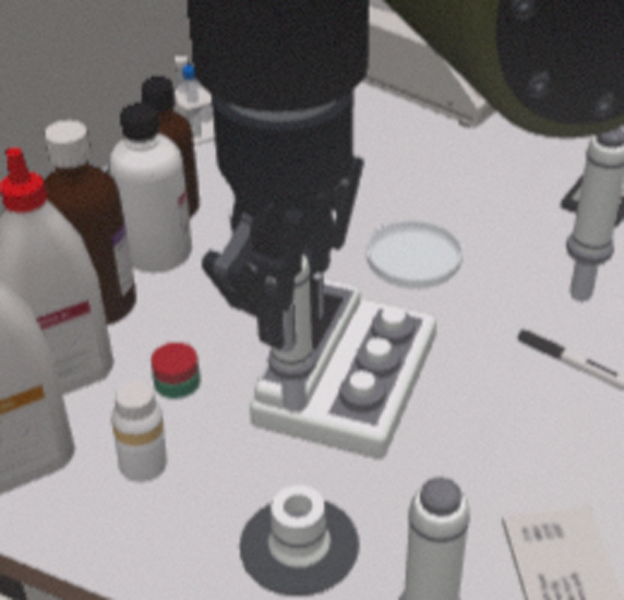

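The probe hangs upright in the fingers, with its nose at crop (292,400), and the well at (298,500) is empty. I'll move across at this height, then tilt.

Request:
arm_command([
  [8, 19, 0, 0, 0, 0],
  [13, 31, 0, 0, 0, 0],
  [14, 34, 0, 0, 0, 0],
  [14, 34, 0, 0, 0, 0],
  [14, 34, 0, 0, 0, 0],
  [14, 34, 0, 0, 0, 0],
  [10, 23, 0, 0, 0, 0],
  [6, 14, 0, 0, 0, 0],
  [0, 0, 0, 0, 0, 0],
])

```text
clock: 11.1
eef_pos: [0.4495, -0.1794, 0.2354]
orientation: [3.081, -0.613, -0.004]
wrist_force: [-0.3, 0.2, -2.2]
opening: 0.0249
grasp_force: 39.5
```

Request:
arm_command([
  [0, 0, 0, -3, 0, 0],
  [0, 0, 0, -5, 0, 0],
  [0, 0, 0, -6, 0, 0],
  [0, 0, 0, -6, 0, 0],
  [0, 0, 0, -6, 0, 0],
  [0, 0, 0, -6, 0, 0],
  [0, 0, 0, -6, 0, 0],
  [0, 0, 0, -4, 0, 0],
  [0, 0, 0, -3, 0, 0],
  [0, 0, 0, 0, 0, 0],
  [0, 0, 0, 0, 0, 0],
])

```text
clock: 12.2
eef_pos: [0.4502, -0.1777, 0.2367]
orientation: [2.321, -0.458, -0.189]
wrist_force: [0.4, -0.6, -0.2]
opening: 0.0248
grasp_force: 39.6
```

Run:
```python
from h import *
go([.4496,-.1777,.1332])
```

```text
shift mm [ -0.6 -72.9  73.5] len 104
t 12.2 q [ 0.396 -0.099 -0.416  0.543 -1.828  0.768] p [ 0.4502 -0.1777  0.2367] F [ 0.39 -0.61 -0.15]
[[0.925, -0.269, -0.268], [-0.38, -0.655, -0.653], [-0.0, 0.706, -0.708]]
```

Request:
arm_command([
  [0, -7, 7, 0, 0, 0],
  [0, -14, 14, 0, 0, 0],
  [0, -16, 16, 0, 0, 0],
  [0, -16, 16, 0, 0, 0],
  [0, -12, 12, 0, 0, 0],
  [0, -7, 7, 0, 0, 0],
  [0, 0, 0, 0, 0, 0],
  [0, 0, 0, 0, 0, 0],
  [0, 0, 0, 0, 0, 0],
])

```text
clock: 13.1
eef_pos: [0.4507, -0.1778, 0.136]
orientation: [2.32, -0.459, -0.188]
wrist_force: [-0.2, 0.1, -1.0]
opening: 0.025
grasp_force: 39.6
```

Run:
```python
from h import *
from plant import cams
s=cams.snapshot("side");t=cams.snapshot("top")
go([.4496,-.1777,.1332])
S=s["color"][90:240,240:420];T=t["color"][110:260,270:450]
cv2.imwrite("pics/p5.png",cv2.resize(np.hstack([S,T]),None,fx=2.2,fy=2.2,interpolation=cv2.INTER_CUBIC))
for c in(s,t):
    P=cloud(c); x,y,z=P[...,0],P[...,1],P[...,2]
    print("exp lens px",np.round(proj(c,[.4289,-.2281,.0787]),1),"dish",np.round(proj(c,[.402,-.2935,.008]),1))
    for n,p,r,zr in(("dish",(.402,-.2935),.06,(.009,.025)),("jar",(.583,-.089),.03,(.025,.05)),("bottle",(.58,0),.03,(.075,.1)),("tub",(.56,-.275),.045,(.045,.07)),("nose",(.437,-.21),.03,(.065,.12))):
        q=P[(np.hypot(x-p[0],y-p[1])<r)&(z>zr[0])&(z<zr[1])]
        o=cloud(load(("side0","top0")[c is t])); q0=o[(np.hypot(o[...,0]-p[0],o[...,1]-p[1])<r)&(o[...,2]>zr[0])&(o[...,2]<zr[1])]
        print(n,len(q),len(q0),np.round(q.mean(0),3),np.round(q0.mean(0),3))
```

```text
shift mm [-0.9 -1.6  2. ] len 3
t 13.2 q [ 0.399 -0.039 -0.539  0.525 -1.671  0.67 ] p [ 0.4506 -0.1778  0.1358] F [-0.15  0.27 -2.16]
[[0.925, -0.27, -0.267], [-0.38, -0.654, -0.654], [0.001, 0.706, -0.708]]
exp lens px [327.7 158.5] dish [341.9 166.2]
dish 19 839 [ 0.426 -0.332  0.014] [ 0.401 -0.293  0.013]
jar 14 238 [ 0.6   -0.078  0.029] [ 0.586 -0.088  0.031]
bottle 174 171 [0.587 0.003 0.08 ] [0.587 0.004 0.08 ]
tub 0 178 [nan nan nan] [ 0.552 -0.281  0.05 ]
nose 60 0 [ 0.431 -0.197  0.109] [nan nan nan]
exp lens px [355.9 191.3] dish [376.8 207. ]
dish 1022 1023 [ 0.403 -0.294  0.015] [ 0.403 -0.294  0.015]
jar 1 176 [ 0.604 -0.102  0.03 ] [ 0.588 -0.089  0.033]
bottle 0 108 [nan nan nan] [0.588 0.003 0.082]
tub 141 135 [ 0.556 -0.28   0.052] [ 0.555 -0.279  0.052]
nose 75 0 [ 0.433 -0.214  0.102] [nan nan nan]<stdin>:13: RuntimeWarning: Mean of empty slice.
  ret = um.true_divide(
```

View pics/p5.png

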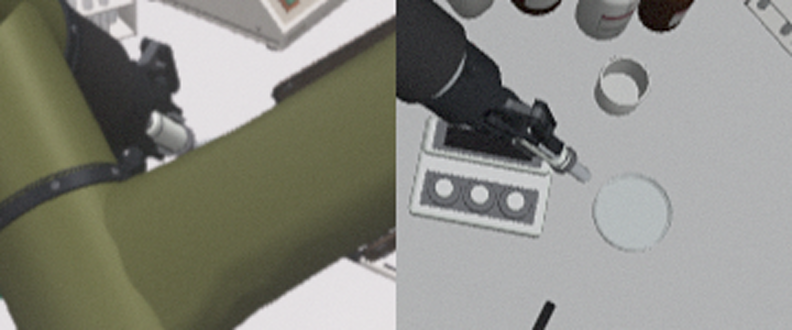

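In the top half the lens is at (588,180), within about a pixel of where I expected it, and its axis points at the dish at (632,212). The dish, tub and bottle haven't moved. The jar is hidden, but nothing came near it. I'll hand in.

```bash
python3 -c "
from plant import manip
s=manip.sense();print(s['qvel'].round(3),s['grasp_force']);print(manip.job_done())"
```

```text
[-0.001  0.001 -0.006 -0.002  0.001  0.002] 39.564009457826614
the job is handed in; nothing more can be done
None
```

I pressed the keys left, right, middle, drew the probe from its dock, and handed in holding it steady at 45° with the lens about 10 cm from the dish centre; no verdict came back, and the arm hid the jar from the final check.

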